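# Park the crosscut carriage at the mark

### The arm

A 6-joint arm with a two-finger parallel gripper is mounted at the origin on the work surface. World frame = base frame: x ahead of the robot, y to its left, z up, the work surface at z = 0. Lengths are in mm, angles in degrees, forces in N, time in s.
With the tool pointing down it reaches from about 300 to 850 mm from the base axis. Payload 4.2 kg.
Tool frame: the origin (TCP) lies at the very end of the fingers, on their centre line; the grasp point (between the pads) lies 19 mm behind it; z points along the fingers, y is the line along which they close (so a half turn about z gives the same grasp; the last joint's range is limited). The gripper opens to 91 mm and grips with 3 to 60 N. Pads are 32 mm wide; open, the fingers measure 118 mm over their backs; the gripper's body (76 mm by 178 mm) begins 60 mm behind the grasp point.
Start: joints at [65.546, 18.312, 89.639, -0, 72.044, -1.146], TCP at [227.516, 528.091, 213.976] pointing down, gripper open.
Joint ranges: [-177.97, 177.97], [-48.28, 115.42], [12.27, 149.76], [-77.06, 257.06], [2.81, 150.46], [-146.56, 146.56]. Speed limits (degrees/s): [147.25, 147.25, 180, 180, 180, 180].

### API

Orientations are given as [roll, pitch, yaw] about the fixed x, y, z axes, in that order (R = Rz(yaw) Ry(pitch) Rx(roll)).
In Python, from workcell import env, grab_frame gives the robot as it stands. The module is installed in compiled form; this text tells all that it offers.
- The arm moves only by the tool move_arm, never from a script. Its argument "plan" is a list of rows, each an object of numbers: "tx", "ty", "tz": the shift along the tool's x, y, z in cm; "wx", "wy", "wz": the turn, a rotation vector about the tool's x, y, z in rad. In form: [{"tx": .., "ty": .., "tz": .., "wx": .., "wy": .., "wz": ..}, ...]. A call has 1 to 12 rows; each row shifts and turns the commanded pose from where the row before left it, along the tool's axes as they then stand; what a row does not reach is not made up. A row lasts 1/12 s, in which the tool goes at most 41.7 mm and 7.16 degrees, less where a joint would pass 70% of its speed; a pose out of reach is approached as far as the arm can. A call is refused whole if a number of a shift passes 4.17 or a number of a turn 0.125, either way. A call with a gripper value outside its range is refused whole. "gripper" is the finger opening in cm, from 0 to 9.12, set as the call begins (left out, the last holds). The fingers move at their own pace and stop on an object; "force" is the grip in N (left out, the last holds). Time passes only in rows, so rows that do not move let the fingers close. It gives the time, the measured TCP pose, the force, the opening and the grip force at its end, in the units of the state.
- env.state(): the state, without advancing time (a new reading comes with each control period).
- grab_frame(name): name is "scene" or "top" or "wrist"; returns a dict with "color" (384x512x3 uint8, red, green, blue), "vfov" (degrees; the focal length in pixels is half the picture's height over the tangent of half this angle, whatever the lens; pixels are square), "cx", "cy" (the principal point, pixels), "k1" (the pictures are not rectified: a ray, as slopes to the right and down, at radius r is drawn at 1 + k1 r^2 times it, then the intrinsics apply), "view" (4x4, takes a point from world to camera coordinates). Camera axes: x right, y up, looking along -z (the intrinsics and any distortion apply to the point x, -y, -z); pixel columns grow to the right and rows downward; lengths in mm; the calibration is good to about 2 mm. A picture is of the moment at which its call begins. There is no depth.
- env.job_done(): hands the job in; it is judged then, once.
The state is a dict: "time_s": time; "qpos": joint angles; "qvel": joint speeds; "effort": joint torques, N m; "ee_pos": TCP position; "ee_rot": TCP orientation; "force": force on the tool from outside, world axes, zero at the start; "torque": the same for the moment, N m; "gripper_width": finger opening in mm; "gripper_force": force on a finger pad.
Only numpy, scipy, OpenCV 4.12 (cv2) and the standard library are available. Lean on these libraries where they do the work, as an engineer would, in place of code of your own. Each camera call takes 0.05 s, during which the arm holds its last target. There are 200 camera calls.

### The job

Bring the loaded crosscut carriage along its nearly frictionless air-bearing rail to the cutting mark and leave it standing still there for three seconds with nothing touching it, its red pointer within the yellow band. Work it only from the open space between its two sprung buffers, pushing on the front one and braking on the rear one, and touch no other part of the carriage. It must not hit the red end stop, and the loose things on the bench stay where they are.

Things in the scene. Friction and masses are not known exactly. Their poses are not given: they have to be found in the camera images.
- rail: Fixed level rail: dark base 120 x 800 mm, two steel rods. Origin on the bench under its middle; its y axis points along the travel to the end stop. The carriage on it (nominally 1.8 kg with load, hidden 1.3 to 2.5 kg) floats on air bearings: about 0.08 N s/m of drag and 0.001 N of dry friction; it coasts on and on. Placed and turned a little differently each time.
- stop (a point): Middle of the striking face of the red end stop (120 mm wide, 70 mm tall) at the +y end of the rail; the carriage strikes it when its origin is 146 mm short of it along the rail's y. The carriage's whole travel is 420 mm; it starts 5 to 70 mm from the rear end of that.
- carriage: Loaded carriage, at rest at first. Deck 170 (x) by 292 mm (y, travel), top 55 mm above the bench; a yellow housing across each end (90 x 20 mm, top 117 mm up, outer faces y = +-146); pine blank on its -x edge (x -102 to -64, knobs to 100 mm up). Origin: bench height, under its middle; axes as the rail's. Free space between the buffers: 180 mm in y about the origin. Touch none of these parts.
- buffer_front: Sprung black buffer with orange top edge at the leading (+y) end; pushing it drives the carriage to the stop. Plate 80 mm wide in x, 61 to 117 mm above the bench; unpressed its face (looking to -y) stands at y = +90 mm from the carriage's origin. 100 N/m, 22 mm travel, hardly damped: a carriage that runs into a still finger bounces. Origin: the carriage's, shifting with the plate.
- buffer_rear: The same at the trailing (-y) end: its face looks to +y and stands at y = -90 mm from the carriage's origin; pressing it towards -y brakes the carriage or drives it back. 100 N/m, 22 mm of travel.
- pointer (a point): Tip of the red pointer (14 mm wide) on the +x side of the carriage, at its middle (93 mm to +x of its origin, 55 mm above the bench); moves with the carriage.
- mark (a point): Middle of the top of the yellow band, 26 mm long in the travel direction, on a dark block (90 mm long) fixed beside the rail's +x side, 40 mm above the bench. Its axes are parallel to the rail's. The pointer belongs level with it along the rail's y; it lies 70 to 180 mm before where the carriage would strike the stop.
- wax: Loose bystander, to be left alone: amber jar with steel lid, 76 mm across, 50 mm tall; origin under its middle.
- offcut: Loose bystander, to be left alone: pine offcut, 60 x 160 x 35 mm; origin under its middle.
- tape: Loose bystander, to be left alone: yellow and black tape measure, 65 x 32 x 62 mm; origin under its middle.
- screwdriver: Loose bystander, to be left alone: screwdriver lying on the bench, about 200 mm long; origin under its middle.
Not all that is in view belongs to the job. There is more than one size of the part that bears mark; the job needs the larger.

How it is judged:
By the outcome, as a careful person would: the job done as asked, in the order asked, and still so for the second after the job is handed in, with the robot touching nothing.
It also fails if it takes over 38 s, if anything falls off the work surface, if the arm or the gripper's body presses on something with over 40 N, if the wrist force passes 120 N, or if a joint passes its speed limit or range.

## Working session

There is one attempt and no reset: what is moved stays moved. The work goes in short steps, Python scripts to look and compute and a tool call to move; the robot and the scene stay as the last step left them, time stands still between calls to the robot, and variables do not carry over. Pictures are saved under pics/ and viewed, at most 10 in all, crops included, and the job is handed in when it is done.

Besides the shell and the picture viewer there is one more tool, called after "Request:" as name(argument=value, ...) on one line, values as JSON. move_arm: Moves the arm, as the interface text tells. Its arguments: {"type":"object","properties":{"plan":{"type":"array","items":{"type":"object","properties":{"tx":{"type":"number"},"ty":{"type":"number"},"tz":{"type":"number"},"wx":{"type":"number"},"wy":{"type":"number"},"wz":{"type":"number"}}}},"gripper":{"type":"number"},"force":{"type":"number"}},"required":["plan"]}

```bash
mkdir -p pics; cat > h.py <<'E'
import numpy as np, cv2
from workcell import env, grab_frame
def K(f):
    h=f["color"].shape[0]; fl=h/2/np.tan(np.radians(f["vfov"])/2); return fl
def pix2world(f,uv,z):
    fl=K(f); out=[]
    for u,v in np.atleast_2d(uv):
        d=np.array([(u-f["cx"])/fl,(v-f["cy"])/fl]); p=d.copy()
        for _ in range(20): p=d/(1+f["k1"]*(p@p))
        V=np.array(f["view"]); R=V[:3,:3]; c=-R.T@V[:3,3]
        r=R.T@np.array([p[0],-p[1],-1]); out.append(c+r*(z-c[2])/r[2])
    return np.array(out)
def world2pix(f,P):
    fl=K(f); V=np.array(f["view"]); out=[]
    for X in np.atleast_2d(P):
        q=V[:3,:3]@X+V[:3,3]; p=np.array([q[0]/-q[2],-q[1]/-q[2]]); p=p*(1+f["k1"]*(p@p)); out.append([f["cx"]+fl*p[0],f["cy"]+fl*p[1]])
    return np.array(out)
def save(f,n,crop=None,s=1):
    im=f["color"][:,:,::-1]
    if crop: im=im[crop[1]:crop[3],crop[0]:crop[2]]
    cv2.imwrite("pics/"+n,cv2.resize(im,None,fx=s,fy=s,interpolation=cv2.INTER_CUBIC))
E
python3 - <<'E'
from h import *
import pickle
for n in ["top","scene"]:
    f=grab_frame(n); pickle.dump(f,open(n+".pkl","wb")); save(f,n+"0.png",None,1.5)
    print(n,f["vfov"],f["cx"],f["cy"],f["k1"],np.round(f["view"],3).tolist())
print(env.state())
E
```

```text
top 46.07386538594559 256.7840735368493 191.76648301903307 -0.14104700389357386 [[0.031, -0.999, 0.008, 24.956], [0.985, 0.032, 0.168, -522.366], [-0.168, 0.002, 0.986, -1312.679], [0.0, 0.0, 0.0, 1.0]]
scene 50.27757132958634 249.37719865201188 187.94294451414376 -0.11293349303744939 [[0.4, 0.916, 0.022, -248.836], [-0.517, 0.206, 0.831, 210.213], [0.757, -0.343, 0.556, -1554.333], [0.0, 0.0, 0.0, 1.0]]
{'time_s': 0.1, 'qpos': array([ 6.55471377e+01,  1.83475925e+01,  8.97001686e+01,  9.63265363e-04,
        7.20434904e+01, -1.14671468e+00]), 'qvel': array([ 0.04349743, -0.14957261, -0.14339727,  0.07401658, -0.0304217 ,
       -0.06399129]), 'effort': array([-9.53374692e-04, -4.13329911e+01, -2.32511115e+01,  7.28189992e-02,
        4.22245602e-02, -4.13533553e-05]), 'ee_pos': array([227.30818378, 527.66617118, 213.20311832]), 'ee_rot': array([-1.79908785e+02, -2.74186902e-03,  1.56693553e+02]), 'force': array([-1.09279465, -0.65667795,  0.19924722]), 'torque': array([-0.01829802,  0.00715755,  0.0374964 ]), 'gripper_force': 0.0, 'gripper_width': 91.28568497696395}
```

View pics/top0.png

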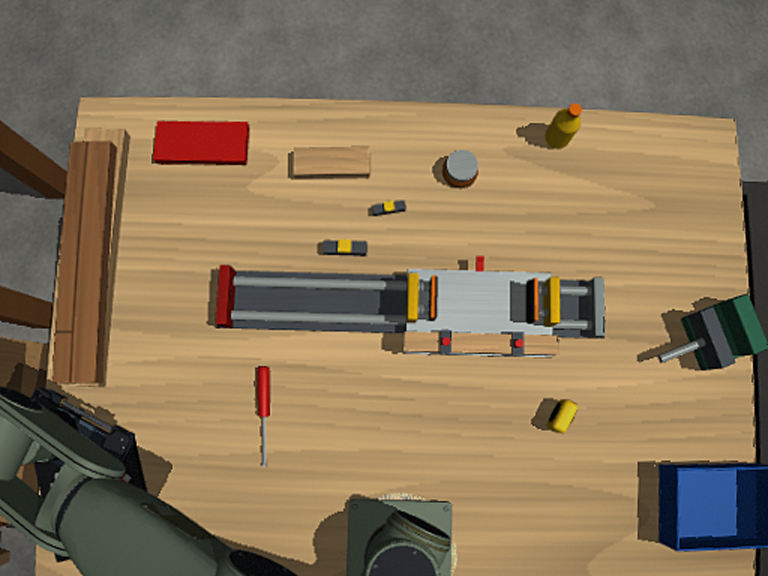

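View pics/scene0.png

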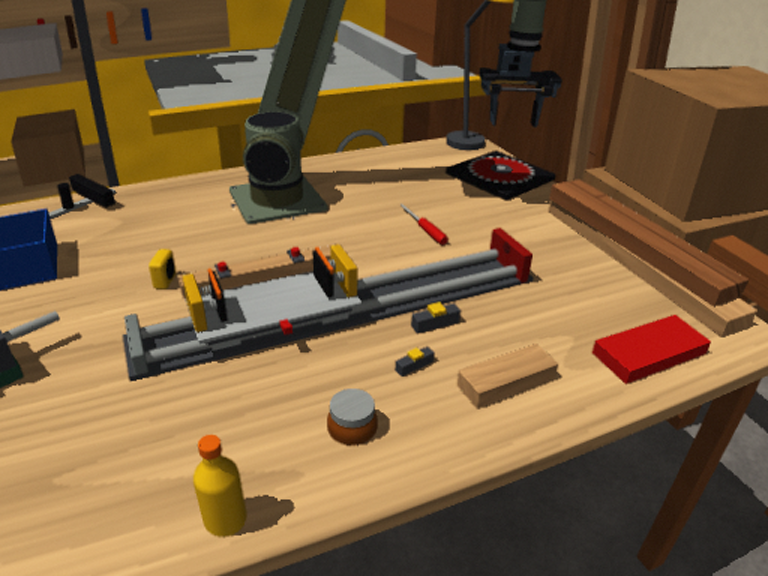

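Top view (1.5× pixels): the carriage is at about (480,300), the end stop at (226,296), and the pointer at (480,264). There are two mark candidates, (344,247) and (388,207). The first is longer and lies parallel beside the rail, so it looks like the right one. Next I'll measure both and confirm in a crop.

```bash
python3 - <<'E'
from h import *
import pickle
f=pickle.load(open("top.pkl","rb")); save(f,"crop1.png",(130,120,420,250),2.7)
im=f["color"].astype(int); r,g,b=im[...,0],im[...,1],im[...,2]
def blobs(m,name,z,mina=8):
    n,l,st,c=cv2.connectedComponentsWithStats(m.astype(np.uint8))
    for i in range(1,n):
        if st[i,4]>=mina:
            ys,xs=np.where(l==i); rc=cv2.minAreaRect(np.c_[xs,ys].astype(np.float32)); 
            W=pix2world(f,cv2.boxPoints(rc),z); d=[np.linalg.norm(W[k]-W[(k+1)%4]) for k in (0,1)]
            print(name,c[i].round(1),st[i,4],pix2world(f,c[i],z)[0].round(1),"size",np.round(d,1),"bb",st[i,:4])
yel=(r>150)&(g>120)&(b<70)
blobs(yel,"yel z40",40); blobs(yel,"yel z117",117)
blobs((r>130)&(g<60)&(b<60),"red z55",55)
blobs((r>180)&(g>70)&(g<130)&(b<80),"orange z117",117)
dark=(r<90)&(g<90)&(b<90)&(abs(r-b)<25); dark[:,:200]&=True
roi=np.zeros_like(dark); roi[125:172,205:290]=1
blobs((dark|yel)&roi,"block z40",40)
E
```

```text
yel z40 [383.2  83. ] 49 [ 889.6 -354.3   40. ] size [38.3 17.3] bb [379  78   8  10]
yel z40 [259.1 136.7] 37 [694.5  39.7  40. ] size [18.5 16. ] bb [256 134   7   6]
yel z40 [229.2 163.6] 68 [606.5 128.   40. ] size [24.4 21.9] bb [225 160   9   8]
yel z40 [275.2 197.3] 195 [506.9 -14.4  40. ] size [18.2 91.4] bb [272 182   7  31]
yel z40 [369.5 199.5] 182 [ 509.2 -301.7   40. ] size [92.3 18.7] bb [367 184   7  31]
yel z40 [357. 195.] 15 [ 521.8 -263.1   40. ] size [ 0.  43.1] bb [357 188   1  15]
yel z40 [377.  277.3] 181 [ 275.8 -323.6   40. ] size [62.8 25.6] bb [370 267  15  22]
yel z117 [383.2  83. ] 49 [ 855.4 -331.4  117. ] size [36.1 16.3] bb [379  78   8  10]
yel z117 [259.1 136.7] 37 [671.5  39.9 117. ] size [17.5 15.1] bb [256 134   7   6]
yel z117 [229.2 163.6] 68 [588.5 123.2 117. ] size [23.  20.6] bb [225 160   9   8]
yel z117 [275.2 197.3] 195 [494.7 -11.  117. ] size [17.1 86.2] bb [272 182   7  31]
yel z117 [369.5 199.5] 182 [ 496.8 -281.8  117. ] size [87.  17.6] bb [367 184   7  31]
yel z117 [357. 195.] 15 [ 508.7 -245.5  117. ] size [ 0.  40.6] bb [357 188   
[... 430 characters left out ...]
5   5]
red z55 [345.7 228.1] 20 [ 418.7 -225.3   55. ] size [11.9 12. ] bb [344 226   5   5]
red z55 [175.9 259.3] 186 [311.6 271.7  55. ] size [17.8 93.1] bb [173 245   7  33]
orange z117 [383.3  72.3] 47 [ 890.7 -333.   117. ] size [20.7 24.1] bb [380  69   8   8]
orange z117 [288.3 195.1] 41 [502.1 -48.3 117. ] size [ 2.9 77.6] bb [288 184   2  28]
orange z117 [357.4 199.9] 42 [ 494.6 -246.4  117. ] size [ 2.9 78.2] bb [357 185   2  28]
orange z117 [176. 270.] 13 [281.2 259.2 117. ] size [ 0.  33.2] bb [176 264   1  13]
block z40 [258.5 138.2] 149 [689.4  41.1  40. ] size [68.2 25.8] bb [248 134  22  10]
block z40 [229.6 164.9] 252 [602.3 126.7  40. ] size [30.4 89.2] bb [215 160  30  11]
```

View pics/crop1.png

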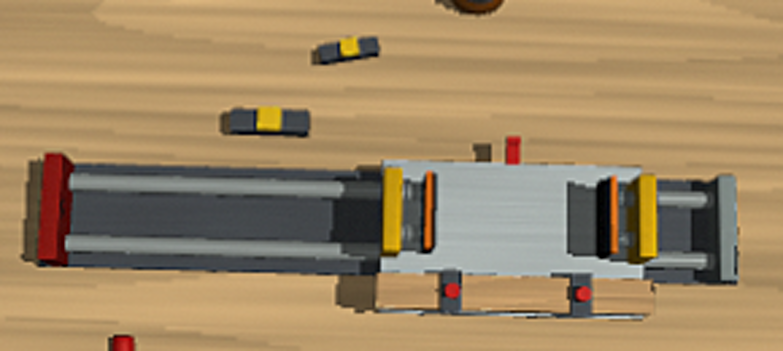

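The crop confirms it: the block at (229,164) in native pixels measures 89 mm, against 68 mm for the one at (259,137). The mark is therefore the one by the rail, at about (606,128). The pointer is at y≈-146 and the travel needed is about 274 mm. I'll move above the carriage with the fingers closed.

Request:
move_arm(plan=[{"wz": -0.102},{"wz": -0.102},{"wz": -0.102},{"wz": -0.101}], gripper=0)

```text
schema error: expected keys tx, ty, tz, wx, wy, wz
```

```bash
cat >> h.py <<'E'
def red_pts(f,z,box):
    im=f["color"].astype(int); m=(im[...,0]>120)&(im[...,1]<70)&(im[...,2]<70)
    return blob(f,m,z,box)
def blob(f,m,z,box):
    k=np.zeros_like(m); k[box[1]:box[3],box[0]:box[2]]=1
    n,l,st,c=cv2.connectedComponentsWithStats((m&k).astype(np.uint8))
    return [(c[i].round(2),int(st[i,4]),pix2world(f,c[i],z)[0].round(1)) for i in range(1,n) if st[i,4]>=6]
E
python3 - <<'E'
from h import *
import pickle
f=pickle.load(open("scene.pkl","rb"))
print(red_pts(f,55,(100,150,360,260)))
im=f["color"].astype(int); y=(im[...,0]>150)&(im[...,1]>120)&(im[...,2]<70)
for b in blob(f,y,40,(100,150,330,260)): print(b)
P=np.array([[588,-146,50],[606,128,40],[495,-16,117],[497,-288,117],[486,366,70]])
print(world2pix(f,P)*1.5)
print(env.state()["ee_pos"],env.state()["ee_rot"],env.state()["time_s"])
E
```

```text
[(array([289.31, 154.34]), 88, array([382.4, 244.1,  55. ])), (array([341.36, 161.09]), 116, array([481. , 378.9,  55. ])), (array([196.07, 166.13]), 15, array([344., -57.,  55.])), (array([147.21, 176.  ]), 14, array([ 345. , -207.2,   55. ])), (array([189.85, 215.97]), 34, array([ 575.2, -145.8,   55. ]))]
(array([228.23, 170.69]), 133, array([381.9,  33.3,  40. ]))
(array([105.7 , 171.68]), 104, array([ 248.3, -317.8,   40. ]))
(array([127.07, 191.73]), 150, array([ 382.6, -274.6,   40. ]))
(array([290.48, 204.97]), 62, array([611. , 126.4,  40. ]))
(array([276.33, 235.06]), 48, array([709.3,  33.9,  40. ]))
[[287.05804856 330.648069  ]
 [435.21148578 305.74482771]
 [339.119531   255.18392756]
 [187.46584587 287.06340954]
 [509.31130231 237.63266059]]
[227.30818378 527.66617118 213.20311832] [-1.79908785e+02 -2.74186902e-03  1.56693553e+02] 0.1
```

Request:
move_arm(plan=[{"tx": 0,"ty": 0,"tz": 0,"wx": 0,"wy": 0,"wz": -0.102},{"tx": 0,"ty": 0,"tz": 0,"wx": 0,"wy": 0,"wz": -0.102},{"tx": 0,"ty": 0,"tz": 0,"wx": 0,"wy": 0,"wz": -0.102},{"tx": 0,"ty": 0,"tz": 0,"wx": 0,"wy": 0,"wz": -0.101}], gripper=0)

```text
time_s: 0.43
ee_pos: [227.4, 527.8, 213.4]
ee_rot: [-179.9, -0.0, -179.7]
force: [0.0, 0.4, -0.1]
gripper_width: 67.3
gripper_force: 0.0
```

Request:
move_arm(plan=[{"tx": -1.4,"ty": -3.5,"tz": 0,"wx": 0,"wy": 0,"wz": 0},{"tx": -1.4,"ty": -3.5,"tz": 0,"wx": 0,"wy": 0,"wz": 0},{"tx": -1.4,"ty": -3.5,"tz": 0,"wx": 0,"wy": 0,"wz": 0},{"tx": -1.4,"ty": -3.5,"tz": 0,"wx": 0,"wy": 0,"wz": 0},{"tx": -1.4,"ty": -3.5,"tz": 0,"wx": 0,"wy": 0,"wz": 0},{"tx": -1.4,"ty": -3.5,"tz": 0,"wx": 0,"wy": 0,"wz": 0},{"tx": -1.4,"ty": -3.5,"tz": 0,"wx": 0,"wy": 0,"wz": 0},{"tx": -1.4,"ty": -3.5,"tz": 0,"wx": 0,"wy": 0,"wz": 0},{"tx": -1.4,"ty": -3.5,"tz": 0,"wx": 0,"wy": 0,"wz": 0},{"tx": -1.4,"ty": -3.5,"tz": 0,"wx": 0,"wy": 0,"wz": 0}])

```text
time_s: 1.27
ee_pos: [367.6, 176.3, 213.8]
ee_rot: [-180.0, -0.0, -180.0]
force: [1.0, 0.2, -0.6]
gripper_width: 1.7
gripper_force: 0.0
```

Request:
move_arm(plan=[{"tx": -1.4,"ty": -3.5,"tz": 0,"wx": 0,"wy": 0,"wz": 0},{"tx": -1.4,"ty": -3.5,"tz": 0,"wx": 0,"wy": 0,"wz": 0},{"tx": -1.4,"ty": -3.5,"tz": 0,"wx": 0,"wy": 0,"wz": 0},{"tx": -1.4,"ty": -3.5,"tz": 0,"wx": 0,"wy": 0,"wz": 0},{"tx": -1.4,"ty": -3.5,"tz": 0,"wx": 0,"wy": 0,"wz": 0},{"tx": -1.4,"ty": -3.5,"tz": 0,"wx": 0,"wy": 0,"wz": 0},{"tx": -1.4,"ty": -3.5,"tz": 0,"wx": 0,"wy": 0,"wz": 0},{"tx": -1.4,"ty": -3.5,"tz": 0,"wx": 0,"wy": 0,"wz": 0},{"tx": -1.4,"ty": -3.0,"tz": 0,"wx": 0,"wy": 0,"wz": 0},{"tx": 0,"ty": 0,"tz": 0,"wx": 0,"wy": 0,"wz": 0},{"tx": 0,"ty": 0,"tz": 0,"wx": 0,"wy": 0,"wz": 0}])

```text
time_s: 2.18
ee_pos: [493.6, -133.0, 213.1]
ee_rot: [180.0, -0.1, 179.8]
force: [-0.3, -0.1, 0.3]
gripper_width: 0.2
gripper_force: 0.0
```

Request:
move_arm(plan=[{"tx": 0,"ty": 0,"tz": 3.0,"wx": 0,"wy": 0,"wz": 0},{"tx": 0,"ty": 0,"tz": 3.0,"wx": 0,"wy": 0,"wz": 0},{"tx": 0,"ty": 0,"tz": 2.3,"wx": 0,"wy": 0,"wz": 0},{"tx": 0,"ty": 0,"tz": 0,"wx": 0,"wy": 0,"wz": 0}])

```text
time_s: 2.52
ee_pos: [489.5, -129.4, 126.7]
ee_rot: [179.8, -0.6, -179.9]
force: [-0.5, -0.7, -0.8]
gripper_width: 0.7
gripper_force: 0.0
```

```bash
python3 - <<'E'
from h import *
f=grab_frame("scene"); save(f,"s1.png",(90,100,360,270),2.8)
print(red_pts(f,55,(100,200,360,260)))
print(env.state()["ee_pos"],env.state()["time_s"])
E
```

```text
[(array([189.85, 215.97]), 34, array([ 575.2, -145.8,   55. ]))]
[ 491.32329504 -130.05261759  129.1194517 ] 2.5667
```

View pics/s1.png

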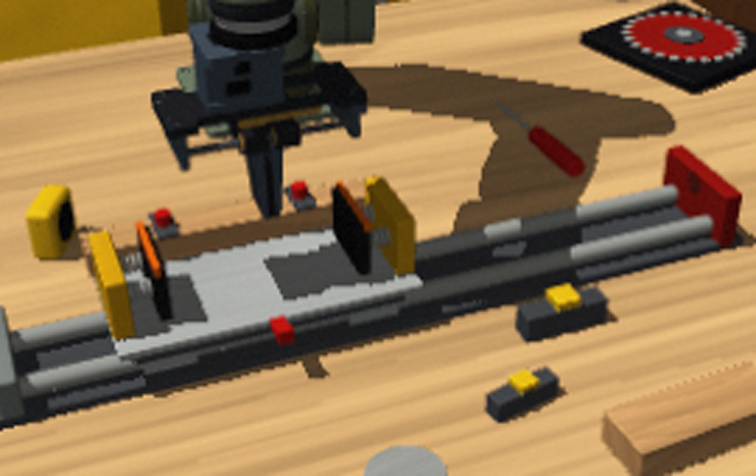

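The fingers sit clear above the deck, well between the buffers, and the pointer at crop (282,328) isn't hidden. I'll descend and line up.

Request:
move_arm(plan=[{"tx": 0,"ty": 0,"tz": 2.4,"wx": 0,"wy": 0,"wz": 0},{"tx": 0,"ty": 0,"tz": 2.4,"wx": 0,"wy": 0,"wz": 0},{"tx": 0,"ty": 0,"tz": 0,"wx": 0,"wy": 0,"wz": 0},{"tx": 0,"ty": 0.7,"tz": 0,"wx": 0,"wy": 0,"wz": 0},{"tx": 0,"ty": 0.7,"tz": 0,"wx": 0,"wy": 0,"wz": 0},{"tx": 0,"ty": 0.7,"tz": 0,"wx": 0,"wy": 0,"wz": 0},{"tx": 0,"ty": 0.7,"tz": 0,"wx": 0,"wy": 0,"wz": 0},{"tx": 0,"ty": 0,"tz": 0,"wx": 0,"wy": 0,"wz": 0},{"tx": 0,"ty": 0,"tz": 0,"wx": 0,"wy": 0,"wz": 0}])

```text
time_s: 3.32
ee_pos: [494.0, -103.3, 83.7]
ee_rot: [-180.0, 0.1, -179.9]
force: [0.3, 0.1, 0.1]
gripper_width: 0.6
gripper_force: 0.0
```

```bash
cat > m.py <<'E'
from h import *
import sys
for i in range(int(sys.argv[1]) if len(sys.argv)>1 else 1):
    s=env.state(); f=grab_frame("scene"); print(round(s["time_s"],3),s["ee_pos"].round(1),s["force"].round(2),red_pts(f,55,(100,185,330,260)))
E
python3 m.py
```

```text
3.317 [ 494.  -103.3   83.7] [0.27 0.12 0.13] [(array([189.91, 215.91]), 35, array([ 575. , -145.6,   55. ]))]
```

Request:
move_arm(plan=[{"tx": 0,"ty": 0.4,"tz": 0,"wx": 0,"wy": 0,"wz": 0},{"tx": 0,"ty": 0.4,"tz": 0,"wx": 0,"wy": 0,"wz": 0},{"tx": 0,"ty": 0.4,"tz": 0,"wx": 0,"wy": 0,"wz": 0},{"tx": 0,"ty": 0.4,"tz": 0,"wx": 0,"wy": 0,"wz": 0},{"tx": 0,"ty": 0.4,"tz": 0,"wx": 0,"wy": 0,"wz": 0},{"tx": 0,"ty": 0.4,"tz": 0,"wx": 0,"wy": 0,"wz": 0},{"tx": 0,"ty": 0.4,"tz": 0,"wx": 0,"wy": 0,"wz": 0},{"tx": 0,"ty": 0.4,"tz": 0,"wx": 0,"wy": 0,"wz": 0},{"tx": 0,"ty": 0.4,"tz": 0,"wx": 0,"wy": 0,"wz": 0},{"tx": 0,"ty": 0.4,"tz": 0,"wx": 0,"wy": 0,"wz": 0},{"tx": 0,"ty": 0.4,"tz": 0,"wx": 0,"wy": 0,"wz": 0},{"tx": 0,"ty": 0.4,"tz": 0,"wx": 0,"wy": 0,"wz": 0}])

```text
time_s: 4.37
ee_pos: [493.6, -55.6, 83.0]
ee_rot: [-180.0, 0.0, -180.0]
force: [0.3, -1.1, -0.4]
gripper_width: 0.7
gripper_force: 0.3
```

Request:
move_arm(plan=[{"tx": 0,"ty": 0.4,"tz": 0,"wx": 0,"wy": 0,"wz": 0},{"tx": 0,"ty": 0.4,"tz": 0,"wx": 0,"wy": 0,"wz": 0},{"tx": 0,"ty": 0.4,"tz": 0,"wx": 0,"wy": 0,"wz": 0},{"tx": 0,"ty": 0.4,"tz": 0,"wx": 0,"wy": 0,"wz": 0},{"tx": 0,"ty": 0.3,"tz": 0,"wx": 0,"wy": 0,"wz": 0}])

```text
time_s: 4.78
ee_pos: [493.6, -36.3, 83.0]
ee_rot: [180.0, 0.0, -180.0]
force: [-0.2, -0.3, -0.3]
gripper_width: 0.4
gripper_force: 0.0
```

```bash
python3 m.py 6
```

```text
4.783 [493.6 -36.3  83. ] [-0.19 -0.34 -0.31] [(array([205.  , 212.57]), 37, array([ 575.9, -105.5,   55. ]))]
4.833 [493.6 -36.   83. ] [-0.17  0.05 -0.05] [(array([206.61, 212.08]), 38, array([ 575.4, -101. ,   55. ]))]
4.883 [493.6 -36.3  83. ] [ 0.88  0.51 -0.34] [(array([208.44, 211.56]), 36, array([575.1, -95.9,  55. ]))]
4.933 [493.6 -36.6  82.9] [-1.    0.46  0.59] [(array([210.12, 211.29]), 34, array([575.6, -91.5,  55. ]))]
4.983 [493.6 -36.8  83. ] [ 0.32  0.03 -0.43] [(array([211.76, 210.84]), 37, array([575.3, -86.9,  55. ]))]
5.033 [493.7 -36.9  83. ] [-0.53  0.38  0.7 ] [(array([213.38, 210.54]), 37, array([575.7, -82.6,  55. ]))]
```

Request:
move_arm(plan=[{"tx": 0,"ty": 0.5,"tz": 0,"wx": 0,"wy": 0,"wz": 0},{"tx": 0,"ty": 0.5,"tz": 0,"wx": 0,"wy": 0,"wz": 0},{"tx": 0,"ty": 0.5,"tz": 0,"wx": 0,"wy": 0,"wz": 0},{"tx": 0,"ty": 0.5,"tz": 0,"wx": 0,"wy": 0,"wz": 0},{"tx": 0,"ty": 0.5,"tz": 0,"wx": 0,"wy": 0,"wz": 0},{"tx": 0,"ty": 0.5,"tz": 0,"wx": 0,"wy": 0,"wz": 0},{"tx": 0,"ty": 0.5,"tz": 0,"wx": 0,"wy": 0,"wz": 0},{"tx": 0,"ty": 0.5,"tz": 0,"wx": 0,"wy": 0,"wz": 0},{"tx": 0,"ty": 0,"tz": 0,"wx": 0,"wy": 0,"wz": 0}])

```text
time_s: 5.83
ee_pos: [493.6, 4.1, 83.0]
ee_rot: [180.0, 0.0, -179.9]
force: [0.1, -0.4, 0.1]
gripper_width: 0.2
gripper_force: 0.0
```

```bash
python3 m.py 5
```

```text
5.833 [493.6   4.1  83. ] [ 0.07 -0.37  0.12] [(array([238.92, 204.35]), 37, array([575.1, -10.8,  55. ]))]
5.883 [493.6   3.6  82.9] [0.63 0.07 0.34] [(array([240.62, 204.16]), 37, array([576. ,  -6.2,  55. ]))]
5.933 [493.6   3.4  82.9] [-0.08 -0.9   0.3 ] [(array([242.21, 203.71]), 38, array([575.7,  -1.5,  55. ]))]
5.983 [493.6   3.2  82.9] [-0.76 -0.57  0.94] [(array([243.39, 203.28]), 36, array([575. ,   2.1,  55. ]))]
6.033 [493.6   3.1  82.9] [-0.79 -0.26 -0.27] [(array([245.12, 203.06]), 34, array([575.8,   6.8,  55. ]))]
```

Request:
move_arm(plan=[{"tx": 0,"ty": 0,"tz": 0,"wx": 0,"wy": 0,"wz": 0},{"tx": 0,"ty": 0,"tz": 0,"wx": 0,"wy": 0,"wz": 0},{"tx": 0,"ty": 0,"tz": 0,"wx": 0,"wy": 0,"wz": 0},{"tx": 0,"ty": 0,"tz": 0,"wx": 0,"wy": 0,"wz": 0},{"tx": 0,"ty": 0,"tz": 0,"wx": 0,"wy": 0,"wz": 0},{"tx": 0,"ty": 0.335,"tz": 0,"wx": 0,"wy": 0,"wz": 0},{"tx": 0,"ty": 0.335,"tz": 0,"wx": 0,"wy": 0,"wz": 0},{"tx": 0,"ty": 0.335,"tz": 0,"wx": 0,"wy": 0,"wz": 0},{"tx": 0,"ty": 0.335,"tz": 0,"wx": 0,"wy": 0,"wz": 0},{"tx": 0,"ty": 0.335,"tz": 0,"wx": 0,"wy": 0,"wz": 0},{"tx": 0,"ty": 0.335,"tz": 0,"wx": 0,"wy": 0,"wz": 0},{"tx": 0,"ty": 0.335,"tz": 0,"wx": 0,"wy": 0,"wz": 0}])

```text
time_s: 7.08
ee_pos: [493.6, 27.0, 82.9]
ee_rot: [180.0, -0.0, -180.0]
force: [-0.2, -1.2, 0.8]
gripper_width: 0.3
gripper_force: 0.0
```

Request:
move_arm(plan=[{"tx": 0,"ty": 0.335,"tz": 0,"wx": 0,"wy": 0,"wz": 0},{"tx": 0,"ty": 0.335,"tz": 0,"wx": 0,"wy": 0,"wz": 0},{"tx": 0,"ty": 0.335,"tz": 0,"wx": 0,"wy": 0,"wz": 0},{"tx": 0,"ty": 0.335,"tz": 0,"wx": 0,"wy": 0,"wz": 0},{"tx": 0,"ty": 0.335,"tz": 0,"wx": 0,"wy": 0,"wz": 0},{"tx": 0,"ty": 0.335,"tz": 0,"wx": 0,"wy": 0,"wz": 0},{"tx": 0,"ty": 0.335,"tz": 0,"wx": 0,"wy": 0,"wz": 0},{"tx": 0,"ty": 0.335,"tz": 0,"wx": 0,"wy": 0,"wz": 0},{"tx": 0,"ty": 0.335,"tz": 0,"wx": 0,"wy": 0,"wz": 0}])

```text
time_s: 7.83
ee_pos: [493.6, 57.0, 82.9]
ee_rot: [-180.0, 0.0, -180.0]
force: [0.3, 0.9, 0.2]
gripper_width: 0.4
gripper_force: 0.0
```

```bash
python3 m.py 5
```

```text
7.833 [493.6  57.   82.9] [0.27 0.91 0.22] [(array([286.54, 193.35]), 37, array([576.4, 131.3,  55. ]))]
7.883 [493.7  57.5  83. ] [ 0.14  1.06 -0.02] [(array([286.45, 193.58]), 40, array([577.3, 130.5,  55. ]))]
7.933 [493.7  57.1  83. ] [-1.25 -0.6  -0.23] [(array([286.51, 193.17]), 35, array([575.6, 131.6,  55. ]))]
7.983 [493.6  56.9  83. ] [-0.5   0.29 -0.31] [(array([286.47, 193.39]), 38, array([576.5, 131. ,  55. ]))]
8.033 [493.6  56.8  83. ] [-0.41  0.21 -0.31] [(array([286.42, 193.62]), 40, array([577.4, 130.4,  55. ]))]
```

Almost at rest near y≈131. I'll move the fingers to mid-gap and check the drift.

Request:
move_arm(plan=[{"tx": 0,"ty": 1.5,"tz": 0,"wx": 0,"wy": 0,"wz": 0},{"tx": 0,"ty": 1.5,"tz": 0,"wx": 0,"wy": 0,"wz": 0},{"tx": 0,"ty": 1.5,"tz": 0,"wx": 0,"wy": 0,"wz": 0},{"tx": 0,"ty": 1.5,"tz": 0,"wx": 0,"wy": 0,"wz": 0},{"tx": 0,"ty": 0,"tz": 0,"wx": 0,"wy": 0,"wz": 0},{"tx": 0,"ty": 0,"tz": 0,"wx": 0,"wy": 0,"wz": 0},{"tx": 0,"ty": 0,"tz": 0,"wx": 0,"wy": 0,"wz": 0},{"tx": 0,"ty": 0,"tz": 0,"wx": 0,"wy": 0,"wz": 0},{"tx": 0,"ty": 0,"tz": 0,"wx": 0,"wy": 0,"wz": 0},{"tx": 0,"ty": 0,"tz": 0,"wx": 0,"wy": 0,"wz": 0},{"tx": 0,"ty": 0,"tz": 0,"wx": 0,"wy": 0,"wz": 0},{"tx": 0,"ty": 0,"tz": 0,"wx": 0,"wy": 0,"wz": 0}])

```text
time_s: 9.08
ee_pos: [493.6, 116.5, 83.0]
ee_rot: [180.0, 0.0, 180.0]
force: [-1.1, 0.3, -0.7]
gripper_width: 0.5
gripper_force: 0.0
```

```bash
python3 m.py 4; python3 -c "
from h import *
f=grab_frame('scene'); save(f,'s2.png',(230,150,360,250),6)"
```

```text
9.083 [493.6 116.5  83. ] [-1.11  0.3  -0.69] [(array([285.86, 193.31]), 36, array([575.5, 129.6,  55. ]))]
9.133 [493.6 116.6  83. ] [ 1.23 -0.53  0.06] [(array([285.86, 193.31]), 36, array([575.5, 129.6,  55. ]))]
9.183 [493.6 116.6  82.9] [ 0.26 -0.58  0.32] [(array([285.86, 193.31]), 36, array([575.5, 129.6,  55. ]))]
9.233 [493.6 116.7  82.9] [-0.81  0.69 -0.71] [(array([285.86, 193.31]), 36, array([575.5, 129.6,  55. ]))]
```

View pics/s2.png

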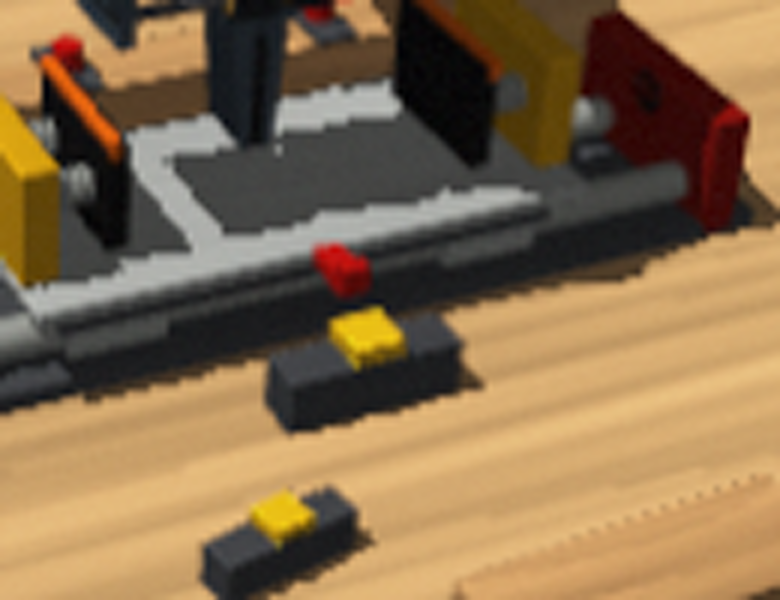

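The red pointer at crop (343,270) is level with the yellow band at (367,335), and drift is at most about 1 mm/s. I'll lift straight out and watch it.

Request:
move_arm(plan=[{"tx": 0,"ty": 0,"tz": -1.5,"wx": 0,"wy": 0,"wz": 0},{"tx": 0,"ty": 0,"tz": -2.5,"wx": 0,"wy": 0,"wz": 0},{"tx": 0,"ty": 0,"tz": -2.5,"wx": 0,"wy": 0,"wz": 0},{"tx": 0,"ty": 0,"tz": -2.5,"wx": 0,"wy": 0,"wz": 0},{"tx": 0,"ty": 0,"tz": -2.5,"wx": 0,"wy": 0,"wz": 0},{"tx": 0,"ty": 0,"tz": 0,"wx": 0,"wy": 0,"wz": 0},{"tx": 0,"ty": 0,"tz": 0,"wx": 0,"wy": 0,"wz": 0},{"tx": 0,"ty": 0,"tz": 0,"wx": 0,"wy": 0,"wz": 0},{"tx": 0,"ty": 0,"tz": 0,"wx": 0,"wy": 0,"wz": 0},{"tx": 0,"ty": 0,"tz": 0,"wx": 0,"wy": 0,"wz": 0},{"tx": 0,"ty": 0,"tz": 0,"wx": 0,"wy": 0,"wz": 0},{"tx": 0,"ty": 0,"tz": 0,"wx": 0,"wy": 0,"wz": 0}])

```text
time_s: 10.33
ee_pos: [493.3, 116.7, 197.2]
ee_rot: [-180.0, -0.1, -180.0]
force: [0.3, 0.2, -0.4]
gripper_width: 0.2
gripper_force: 0.0
```

```bash
python3 m.py 3
```

```text
10.333 [493.3 116.7 197.2] [ 0.33  0.19 -0.41] [(array([285.86, 193.43]), 37, array([576. , 129.4,  55. ]))]
10.383 [493.4 116.7 197.4] [-0.41  0.22  0.71] [(array([285.86, 193.43]), 37, array([576. , 129.4,  55. ]))]
10.433 [493.5 116.7 197.5] [0.47 0.79 0.62] [(array([285.86, 193.43]), 37, array([576. , 129.4,  55. ]))]
```

Request:
move_arm(plan=[{"tx": 0,"ty": 0,"tz": 0,"wx": 0,"wy": 0,"wz": 0},{"tx": 0,"ty": 0,"tz": 0,"wx": 0,"wy": 0,"wz": 0},{"tx": 0,"ty": 0,"tz": 0,"wx": 0,"wy": 0,"wz": 0},{"tx": 0,"ty": 0,"tz": 0,"wx": 0,"wy": 0,"wz": 0},{"tx": 0,"ty": 0,"tz": 0,"wx": 0,"wy": 0,"wz": 0},{"tx": 0,"ty": 0,"tz": 0,"wx": 0,"wy": 0,"wz": 0},{"tx": 0,"ty": 0,"tz": 0,"wx": 0,"wy": 0,"wz": 0},{"tx": 0,"ty": 0,"tz": 0,"wx": 0,"wy": 0,"wz": 0},{"tx": 0,"ty": 0,"tz": 0,"wx": 0,"wy": 0,"wz": 0},{"tx": 0,"ty": 0,"tz": 0,"wx": 0,"wy": 0,"wz": 0},{"tx": 0,"ty": 0,"tz": 0,"wx": 0,"wy": 0,"wz": 0},{"tx": 0,"ty": 0,"tz": 0,"wx": 0,"wy": 0,"wz": 0}])

```text
time_s: 11.48
ee_pos: [493.6, 116.7, 198.0]
ee_rot: [180.0, 0.0, -180.0]
force: [0.9, 0.7, 0.3]
gripper_width: 0.2
gripper_force: 0.0
```

```bash
python3 m.py 3
```

```text
11.483 [493.6 116.7 198. ] [0.88 0.66 0.33] [(array([285.86, 193.43]), 37, array([576. , 129.4,  55. ]))]
11.533 [493.6 116.7 197.9] [0.32 0.09 0.57] [(array([285.86, 193.43]), 37, array([576. , 129.4,  55. ]))]
11.583 [493.6 116.7 198. ] [ 0.05 -0.5   0.23] [(array([285.86, 193.43]), 37, array([576. , 129.4,  55. ]))]
```

The carriage is stationary. It has travelled 275.2 mm against about 274 needed. I'll wait out the rest of the three seconds and verify.

Request:
move_arm(plan=[{"tx": 0,"ty": 0,"tz": 0,"wx": 0,"wy": 0,"wz": 0},{"tx": 0,"ty": 0,"tz": 0,"wx": 0,"wy": 0,"wz": 0},{"tx": 0,"ty": 0,"tz": 0,"wx": 0,"wy": 0,"wz": 0},{"tx": 0,"ty": 0,"tz": 0,"wx": 0,"wy": 0,"wz": 0},{"tx": 0,"ty": 0,"tz": 0,"wx": 0,"wy": 0,"wz": 0},{"tx": 0,"ty": 0,"tz": 0,"wx": 0,"wy": 0,"wz": 0},{"tx": 0,"ty": 0,"tz": 0,"wx": 0,"wy": 0,"wz": 0},{"tx": 0,"ty": 0,"tz": 0,"wx": 0,"wy": 0,"wz": 0},{"tx": 0,"ty": 0,"tz": 0,"wx": 0,"wy": 0,"wz": 0},{"tx": 0,"ty": 0,"tz": 0,"wx": 0,"wy": 0,"wz": 0},{"tx": 0,"ty": 0,"tz": 0,"wx": 0,"wy": 0,"wz": 0},{"tx": 0,"ty": 0,"tz": 0,"wx": 0,"wy": 0,"wz": 0}])

```text
time_s: 12.63
ee_pos: [493.6, 116.7, 197.9]
ee_rot: [180.0, 0.0, -180.0]
force: [-0.2, 0.1, 0.2]
gripper_width: 0.4
gripper_force: 0.0
```

Request:
move_arm(plan=[{"tx": 0,"ty": 0,"tz": 0,"wx": 0,"wy": 0,"wz": 0},{"tx": 0,"ty": 0,"tz": 0,"wx": 0,"wy": 0,"wz": 0},{"tx": 0,"ty": 0,"tz": 0,"wx": 0,"wy": 0,"wz": 0},{"tx": 0,"ty": 0,"tz": 0,"wx": 0,"wy": 0,"wz": 0},{"tx": 0,"ty": 0,"tz": 0,"wx": 0,"wy": 0,"wz": 0},{"tx": 0,"ty": 0,"tz": 0,"wx": 0,"wy": 0,"wz": 0},{"tx": 0,"ty": 0,"tz": 0,"wx": 0,"wy": 0,"wz": 0},{"tx": 0,"ty": 0,"tz": 0,"wx": 0,"wy": 0,"wz": 0},{"tx": 0,"ty": 0,"tz": 0,"wx": 0,"wy": 0,"wz": 0},{"tx": 0,"ty": 0,"tz": 0,"wx": 0,"wy": 0,"wz": 0},{"tx": 0,"ty": 0,"tz": 0,"wx": 0,"wy": 0,"wz": 0},{"tx": 0,"ty": 0,"tz": 0,"wx": 0,"wy": 0,"wz": 0}])

```text
time_s: 13.63
ee_pos: [493.6, 116.7, 197.9]
ee_rot: [180.0, 0.0, -180.0]
force: [0.6, 0.0, 0.2]
gripper_width: 0.6
gripper_force: 0.0
```

Request:
move_arm(plan=[{"tx": 0,"ty": 0,"tz": 0,"wx": 0,"wy": 0,"wz": 0},{"tx": 0,"ty": 0,"tz": 0,"wx": 0,"wy": 0,"wz": 0},{"tx": 0,"ty": 0,"tz": 0,"wx": 0,"wy": 0,"wz": 0},{"tx": 0,"ty": 0,"tz": 0,"wx": 0,"wy": 0,"wz": 0},{"tx": 0,"ty": 0,"tz": 0,"wx": 0,"wy": 0,"wz": 0},{"tx": 0,"ty": 0,"tz": 0,"wx": 0,"wy": 0,"wz": 0},{"tx": 0,"ty": 0,"tz": 0,"wx": 0,"wy": 0,"wz": 0},{"tx": 0,"ty": 0,"tz": 0,"wx": 0,"wy": 0,"wz": 0},{"tx": 0,"ty": 0,"tz": 0,"wx": 0,"wy": 0,"wz": 0},{"tx": 0,"ty": 0,"tz": 0,"wx": 0,"wy": 0,"wz": 0},{"tx": 0,"ty": 0,"tz": 0,"wx": 0,"wy": 0,"wz": 0},{"tx": 0,"ty": 0,"tz": 0,"wx": 0,"wy": 0,"wz": 0}])

```text
time_s: 14.63
ee_pos: [493.6, 116.8, 197.9]
ee_rot: [180.0, 0.0, -180.0]
force: [0.4, 0.6, 0.2]
gripper_width: 0.5
gripper_force: 0.0
```

```bash
python3 m.py 1; python3 - <<'E'
from h import *
f=grab_frame("top"); print(red_pts(f,55,(200,165,260,182)))
im=f["color"].astype(int); print(blob(f,(im[...,0]>150)&(im[...,1]>120)&(im[...,2]<70),40,(200,155,260,170)))
E
```

```text
14.633 [493.6 116.8 197.9] [0.44 0.59 0.2 ] [(array([285.86, 193.43]), 37, array([576. , 129.4,  55. ]))]
[]
[]
```

The pointer hasn't moved for more than 4 s and the arm is clear, so I'm handing in.

```bash
python3 -c "
from workcell import env
print(env.job_done())"
```

```text
the job is handed in; nothing more can be done
None
```

I handed the job in at about 14.7 s: the carriage had stood still for over 4 s with nothing touching it, its red pointer about 1–3 mm from the middle of the yellow band by the scene camera (the last overhead check found neither, so that camera didn't confirm it).

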